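# Eject the spool and stop it with the other finger

## Robot

A 6-joint arm with a two-finger parallel gripper is mounted at the origin on the work surface; the furniture and walls round the work are solid. World frame = base frame: x ahead of the robot, y to its left, z up, the work surface at z = 0. Lengths are in mm, angles in rad, forces in N, time in s.
With the tool pointing down it reaches from about 350 to 1000 mm from the base axis. Payload 7.1 kg.
Tool frame: the origin (TCP) lies midway between the tips of the shut fingers; the grasp point (between the pads) lies 19 mm behind it; z points along the fingers, y is the line along which they close (so a half turn about z gives the same grasp; the last joint's range is limited). The gripper opens to 85 mm and grips with 20 to 120 N. Pads are 22 mm wide; open, the fingers measure 114 mm over their backs; the gripper's body (76 mm by 85 mm) begins 54 mm behind the grasp point. The pads swing forward as they close: fully open they stand 13 mm farther back than shut.
Start: joints at [1.174, 0.423, 1.63, -0, 1.089, -0.019], TCP at [230.516, 580.919, 231.319] pointing down, gripper open.
Joint ranges: [-3, 3], [-0.9, 2.11], [0.09, 2.58], [-1.31, 4.45], [0.11, 2.69], [-2.54, 2.54]. Speed limits (rad/s): [2.39, 2.39, 3.01, 3.14, 3.14, 3.14].

## Interface

Orientations are given as a unit quaternion [w, x, y, z].
In Python, from bench import r gives the robot as it stands. Calls block until the motion is done:
- r.reach(position, orientation): joint-space move of the TCP to a pose.
- r.line_to(position, speed=150, frame=None, max_force=None): straight line of the TCP; frame=None keeps the orientation; speed is the mean speed in mm/s. With max_force (N) it stops when the force on the tool has changed by that much, and returns True; else False.
- r.move_joints(angles): joint-space move.
- r.open_gripper() and r.grab(): open the fingers fully, or close them until they stop; the grip force is fixed at half the most.
- r.wait(seconds).
- r.solve_ik(position, orientation): joint angles nearest the present ones, or None.
- r.state(): the state.
- r.read_camera(name): name is "scene" or "top"; returns a dict with "img" (480x640x3 uint8, red, green, blue), "fx", "fy", "cx", "cy" (pixels), "distortion" ([k1, k2, p1, p2, k3] as OpenCV has them; the pictures are not rectified), "view" (4x4, takes a point from world to camera coordinates). Camera axes: x right, y up, looking along -z (the intrinsics and any distortion apply to the point x, -y, -z); pixel columns grow to the right and rows downward; lengths in mm; the calibration is good to about 2 mm. A picture is of the moment at which its call begins. There is no depth.
A pose or a line that the arm cannot do raises r.IKError and nothing moves.
- r.close_job(): hands the job in; it is judged then, once.
The state is a dict: "time_s": time; "joints": joint angles; "joint_velocities": joint speeds; "joint_efforts": joint torques, N m; "position": TCP position; "eef_rot": TCP orientation; "force": force on the tool from outside, world axes, zero at the start; "torque": the same for the moment, N m; "width": opening from 0.0 (shut) to 1.0 (fully open); "finger_force": force on a finger pad.
Only numpy, scipy, OpenCV 4.12 (cv2) and the standard library are available. Lean on these libraries where they do the work, as an engineer would, in place of code of your own. Each camera call takes 0.05 s, during which the arm holds its last target. There are 200 camera calls.

## Task

A spool lies in the nest near the top of the small sloping runway. Press the stand's spring ejector key fully down with one finger so that the spool pops out and rolls, and trap it with the other finger, held in the runway beside the key, before it runs off the open lower end; finish while still holding both, the key down and the spool at rest against the finger. Do not touch the spool while it is in the nest, never lift it, and leave everything else on the table where it is.

Things in the scene. Friction and masses are not known exactly. Their poses are not given: they have to be found in the camera images.
- stand: Fixed metal stand with a straight runway; base plate 226 x 104 mm. Origin: on the table under the middle of the runway's centre line; x points up the runway, y across it, z up. Runway: flat floor 52 mm wide, sloping 9 degrees down from x = +104 mm (closed) to x = -112 mm (open end), between side walls 4 mm thick and 14 mm high. Floor height 30 mm at x = 0
- nest (a point): Middle of the nest (stand x = 65 mm, y = 0, height 40 mm): a slot through the runway floor, right across it, 26 mm wide along the runway, in which the lying spool sits about 6 mm deep
- ejector (a joint): Spring lever on the +y side of the runway, hinged at stand x = 0: key plate at its -x end, tongue under the nest at the other. 0 = at rest, grows in rad as the key goes down, stop at 0.2 (about 10 mm). 1.3 N at the key to start, 4 N fully down; springs back. Between 0.1 and 0.17 rad the spool is lifted out; it then rolls down by itself and passes the key within about half a second
- key_top (a point): Centre of the top of the black ejector key plate, 40 mm (along stand x) by 36 mm (across). At rest at stand x = -50, y = +60, height 39 mm, which is 17 mm above the runway floor beside it; fully pressed 29 mm high, 7 mm above that floor
- catch_spot (a point): Point on the runway floor, on its centre line, straight across from the key (stand x = -50 mm, y = 0, height 22 mm), 60 mm from the key's centre. A fingertip here, 5 to 14 mm above the floor, stops the spool. With the fingers opened about 46 mm along the stand's y axis, one over the key and one here, one straight motion down does both
- spool_center (a point): Centre of the loose spool, 34 mm diameter over its flanges, 48 mm long, 0.1 kg, lying with its axis across the runway (along stand y) in the nest. At the start near stand x = 63 mm, y = 0, height 51 mm
- spare_center (a point): Centre of another spool of the same size, which stands upright on the table near the stand, on its -y side: a bystander
- jar: Screw-top jar, 51 mm diameter, 61 mm high, standing near the stand on its +y side, beyond the key: a bystander. Origin under its centre
- tape_roll: Small roll of tape lying flat near the stand on its -y side, 53 mm diameter, 19 mm high: a bystander. Origin under its centre
- pliers: Pliers lying to the left, 187 mm long, 14 mm high: a bystander. Origin under the centre
- screwdriver: Screwdriver lying to the left, 172 mm long, 28 mm thick: a bystander. Origin under the centre
Not all that is in view belongs to the job. Of the things like the part that bears spool_center, leave any that is green or purple; of the rest the smaller one is meant.

How it is judged (in metres and radians):
On the way, in this order (a step that is already met when the one before it is completed fails the run):
1. the ejector key is being pressed while the spool is still in its nest (value of joint ejector above 0.05 rad and x of spool_center in the frame of stand above 0.055 m).
2. the spool has popped out of the nest onto the runway (x of spool_center in the frame of stand below 0.035 m).
At the end, for the whole second after the job is handed in: Spool on the runway below the nest: centre at stand x -105 to 35 mm, within 12 mm of the centre line, 25 to 60 mm above the table, slower than 20 mm/s and touched by a finger (over 0.02 N); ejector key still held down (over 0.13 rad) (x of spool_center in the frame of stand between -0.105 and 0.035 m and y of spool_center in the frame of stand between -0.012 and 0.012 m and z of spool_center in the frame of stand between 0.025 and 0.06 m and contact force between the fingers and spool above 0.02 N and linear speed of spool below 0.02 m/s and value of joint ejector above 0.13 rad); the arm keeps its last pose, push and grip.
It fails at once if the robot touches the spool while it is in the nest (x of spool_center in the frame of stand above 0.05 m and contact force between any of the fingers, the arm and spool above 0.2 N).
It fails at once if the spool is lifted off the stand (z of spool_center in the frame of stand above 0.085 m).
It fails at once if the spool leaves the runway (x of spool_center in the frame of stand below -0.115 m or y of spool_center in the frame of stand above 0.03 m or y of spool_center in the frame of stand below -0.03 m).
It fails at once if a bystander is moved by more than 15 mm (distance of any of spare_center, jar, tape_roll, pliers, screwdriver from where it was at the start of the episode above 0.015 m).
It also fails if it takes over 29 s, if anything falls off the work surface, if the arm or the gripper's body presses on something with over 40 N, if the wrist force passes 120 N, or if a joint passes its speed limit or range.

## Working session

There is one attempt and no reset: what is moved stays moved. The work goes in short steps, each a Python script; the robot and the scene stay as the last script left them, time stands still between calls to the robot, and variables do not carry over. Pictures are saved under pics/ and viewed, at most 10 in all, crops included, and the job is handed in when it is done.

```bash
mkdir -p pics; ls
python3 - <<'E'
from bench import r
import cv2,numpy as np
for n in("scene","top"):
    c=r.read_camera(n); cv2.imwrite(f"pics/{n}0.png",c["img"][:,:,::-1]); v=np.array(c["view"])
    print(n,c["fx"],c["fy"],c["cx"],c["cy"],c["distortion"],(-v[:3,:3].T@v[:3,3]).round())
s=r.state();print(s["time_s"],s["position"],s["eef_rot"],s["width"],s["force"])
E
```

```text
pics
scene 434.80061675393307 434.80061675393307 326.151271847166 239.58027579765877 [-0.10580217  0.          0.          0.          0.        ] [ 209. -412.  657.]
top 477.8828990197132 477.8828990197132 324.866266165537 244.32317872212073 [-0.12559662  0.          0.          0.          0.        ] [351. 123. 950.]
0.1 [230.35678958 580.47286761 230.6276741 ] [-1.34249147e-04  1.87764120e-01  9.82213908e-01 -6.75494630e-04] 1.000558999817084 [ 0.08638604 -0.85953483 -0.1185709 ]
```

View pics/scene0.png

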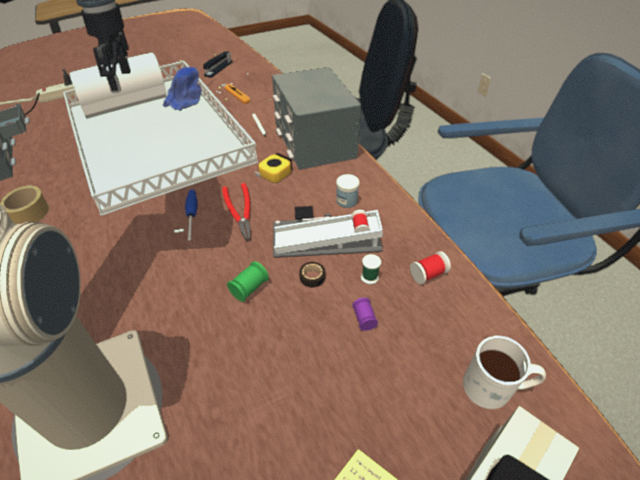

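View pics/top0.png

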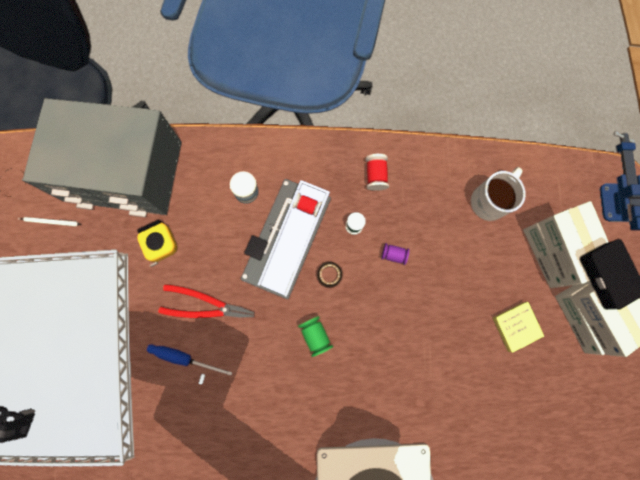

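The scene shows two red spools. One is in the nest (top 307,204; scene 361,221). A larger one lies on the table (top 377,172; scene 430,267). There are also green (315,336) and purple (395,253) spools to leave, and the upright spare at (355,223). The smaller red spool, in the nest, is the one meant; I'll confirm it in a crop.

```bash
cat > h.py <<'E'
import numpy as np, cv2
def ray(c,px):
    K=np.array([[c["fx"],0,c["cx"]],[0,c["fy"],c["cy"]],[0,0,1]])
    n=cv2.undistortPoints(np.float64(px).reshape(-1,1,2),K,np.array(c["distortion"])).reshape(-1,2)
    v=np.array(c["view"]);R=v[:3,:3];o=-R.T@v[:3,3]
    return o,np.c_[n[:,0],-n[:,1],-np.ones(len(n))]@R
def plane(c,px,z):
    o,d=ray(c,px); return o+d*((z-o[2])/d[:,2])[:,None]
def proj(c,P):
    K=np.array([[c["fx"],0,c["cx"]],[0,c["fy"],c["cy"]],[0,0,1]])
    v=np.array(c["view"]);q=np.atleast_2d(P)@v[:3,:3].T+v[:3,3]
    q=q*[1,-1,-1]
    return cv2.projectPoints(q,np.zeros(3),np.zeros(3),K,np.array(c["distortion"]))[0].reshape(-1,2)
E
python3 - <<'E'
from bench import r
from h import *
a=cv2.imread("pics/top0.png")[150:310,220:420]; cv2.imwrite("pics/crop_top.png",cv2.resize(a,(750,600),interpolation=cv2.INTER_CUBIC))
c=r.read_camera("top");g=c["img"];hsv=cv2.cvtColor(g,cv2.COLOR_RGB2HSV)
def blob(m,box):
    x0,y0,x1,y1=box;k=np.zeros(m.shape,np.uint8);k[y0:y1,x0:x1]=m[y0:y1,x0:x1]
    cs=cv2.findContours(k*255,cv2.RETR_EXTERNAL,cv2.CHAIN_APPROX_NONE)[0];return max(cs,key=cv2.contourArea)
key=blob((hsv[...,2]<60).astype(np.uint8),(235,225,275,265))
red=(((hsv[...,0]<8)|(hsv[...,0]>172))&(hsv[...,1]>190)&(hsv[...,2]>120)).astype(np.uint8)
for n,ct,z in(("key",key,39),("red nest",blob(red,(285,185,330,222)),62),("red other",blob(red,(350,145,400,200)),30)):
    b=cv2.minAreaRect(ct);p=plane(c,cv2.boxPoints(b),z)
    print(n,b,p.mean(0).round(1),np.linalg.norm(p[1]-p[0]).round(1),np.linalg.norm(p[2]-p[1]).round(1),p.round(0)[:,:2].tolist())
E
```

```text
key ((255.68963623046875, 246.77587890625), (15.598408699035645, 18.755229949951172), 21.801410675048828) [495.8 220.3  39. ] 36.4 30.4 [[485.0, 241.0], [519.0, 228.0], [507.0, 200.0], [473.0, 213.0]]
red nest ((306.8448486328125, 204.36209106445312), (15.494161605834961, 12.86803150177002), 23.198591232299805) [572.9 120.7  62. ] 25.2 29.8 [[567.0, 139.0], [591.0, 129.0], [578.0, 102.0], [555.0, 112.0]]
red other ((376.5, 171.0), (20.0, 19.0), 90.0) [649.2 -20.8  30. ] 38.9 42.3 [[670.0, -2.0], [670.0, -41.0], [628.0, -39.0], [628.0, -1.0]]
```

View pics/crop_top.png

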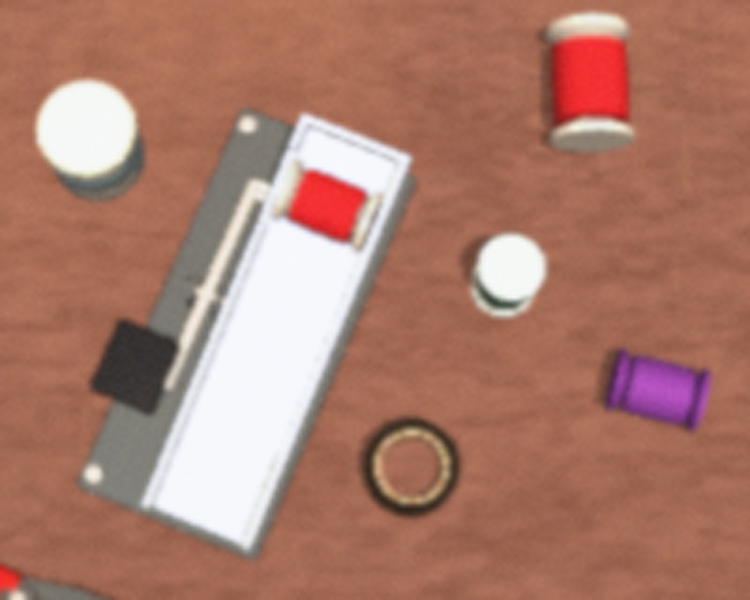

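The crop confirms the target: the small red spool in the nest at crop (327,207), about 25 mm of red width. The larger red one at crop (590,80) is a decoy. The runway wall corners are at crop (302,115), (412,157), (255,555) and (143,508). Next I fit the stand's pose from these points.

Run:
```python
from bench import r
from h import *
from scipy.optimize import least_squares
c=r.read_camera("top");s=r.read_camera("scene")
t=np.tan(np.radians(9))
top=lambda x:30+t*x+14
S=np.array([[104,30,top(104)],[104,-30,top(104)],[-112,-30,top(-112)],[-112,30,top(-112)],[-50,60,39],[63,0,60]],float)
cr=np.array([[302,115],[412,157],[255,555],[143,508]])/3.75+[220,150]-.37
px=np.r_[cr,[[255.7,246.8],[306.8,204.4]]]
W=np.vstack([plane(c,p,z) for p,z in zip(px,S[:,2])])
def T(q,P=S):
    a=q[2];R=np.array([[np.cos(a),-np.sin(a),0],[np.sin(a),np.cos(a),0],[0,0,1]]);return P@R.T+[q[0],q[1],0]
f=least_squares(lambda q:((T(q)-W)[:,:2]).ravel(),[530,150,-.4],loss="soft_l1",f_scale=3)
print(f.x,np.degrees(f.x[2]));print((T(f.x)-W)[:,:2].round(1).tolist())
np.save("stand.npy",f.x)
for c_,n,x0,y0,k in((c,"top",220,150,3.75),(s,"scene",250,160,4)):
    h,w=(160,200) if n=="top" else (140,180)
    im=cv2.resize(np.ascontiguousarray(c_["img"][y0:y0+h,x0:x0+w,::-1]),(int(w*k),int(h*k)),interpolation=cv2.INTER_CUBIC)
    P=np.r_[S,[[-50,0,22],[-70,42,39],[-30,42,39],[-30,78,39],[-70,78,39]]]
    for p in proj(c_,T(f.x,P)): cv2.circle(im,tuple(int(v) for v in (p-[x0,y0]+.5)*k),3,(0,200,0),-1)
    cv2.imwrite(f"pics/fit_{n}.png",im)
```

```text
[ 5.14608979e+02  1.45347784e+02 -4.01193833e-01] -22.986713403676212
[[0.8, -0.7], [0.3, 0.3], [1.9, 1.5], [0.4, -0.7], [-3.7, -0.2], [-0.7, -0.1]]
```

View pics/fit_scene.png

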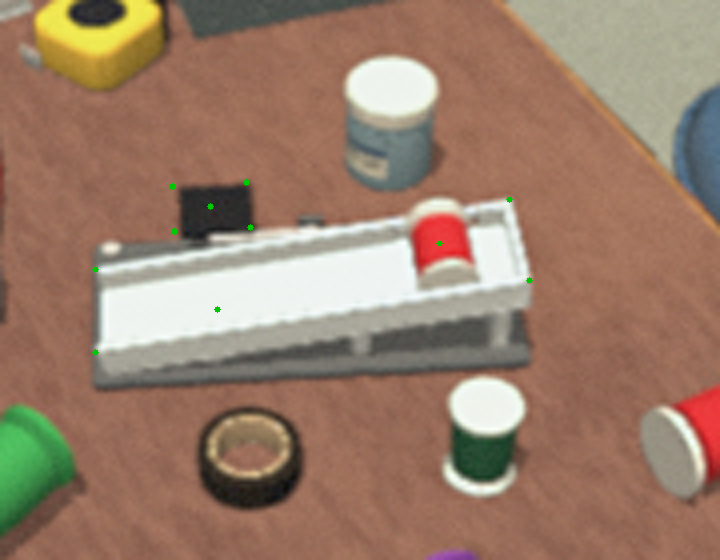

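The projected points match the scene view within about 1–2 px; the key centre sits about 3 mm up-runway of the fit. Next I check what control the gripper calls give over opening width.

Only fully open or fully shut is available, so the fingertips stay about 99.5 mm apart instead of 60. I'll yaw the open gripper about 46° to the stand and tilt it 5°. One finger then sits over the key at stand (-36, 66). The other sits in the runway at about (-107, -3) and a little lower.

```bash
cat >> h.py <<'E'
from scipy.spatial.transform import Rotation as Ro
q=np.load("stand.npy")
def S2W(P):
    return Ro.from_euler("z",q[2]).apply(np.atleast_2d(P))+[q[0],q[1],0]
def pose(zedge,key=(-35,66),phi=46,tau=5,flip=1):
    """TCP pose with the key finger's lowest (inner) edge at height zedge"""
    a,t=np.radians(phi),np.radians(tau)
    h=np.array([np.sin(a),np.cos(a),0]);Z=np.array([0,0,1.])
    u=np.cos(t)*h+np.sin(t)*Z; zt=np.sin(t)*h-np.cos(t)*Z
    K=np.array([key[0],key[1],zedge+7.25*np.sin(t)])
    tcp=K-49.75*u+13*zt; C=K-99.5*u
    y=flip*u;M=Ro.from_euler("z",q[2]).as_matrix()@np.c_[np.cross(y,zt),y,zt]
    w=Ro.from_matrix(M).as_quat()[[3,0,1,2]]
    return S2W(tcp)[0],w,S2W(K)[0],S2W(C)[0],C
E
python3 - <<'E'
from bench import r
from h import *
best=None
for f in(1,-1):
    p,w,K,C,Cs=pose(110,flip=f);j=r.solve_ik(p,w);print(f,p.round(),Cs.round(),None if j is None else np.round(j,2))
    if j is not None and (best is None or abs(j[5])<abs(best[1][5])): best=(f,j)
f=best[0];print("flip",f);np.save("flip.npy",f)
p,w,*_=pose(110,flip=f);r.reach(p,w)
p,w,K,C,_=pose(52,flip=f);r.line_to(p,80)
st=r.state();print(st["time_s"],st["position"]-p,st["force"])
c=r.read_camera("top");s=r.read_camera("scene");ims=[]
for c_,x0,y0 in((c,210,170),(s,250,130)):
    im=cv2.resize(np.ascontiguousarray(c_["img"][y0:y0+150,x0:x0+100 if c_ is c else x0+100,::-1]),(400,600),interpolation=cv2.INTER_CUBIC)
    for pt in proj(c_,np.array([K,C])): cv2.circle(im,tuple(int(v) for v in (pt-[x0,y0]+.5)*4),3,(0,255,0),-1)
    ims.append(im)
cv2.imwrite("pics/hover.png",np.hstack(ims))
E
```

```text
1 [463. 202.  93.] [-106.   -3.  102.] [ 0.39  0.44  2.03 -0.    0.58  0.03]
-1 [463. 202.  93.] [-106.   -3.  102.] None
flip 1
2.825 [0.22843841 0.10315428 0.19101037] [ 0.26932476 -0.06500179  0.34644961]
```

View pics/hover.png

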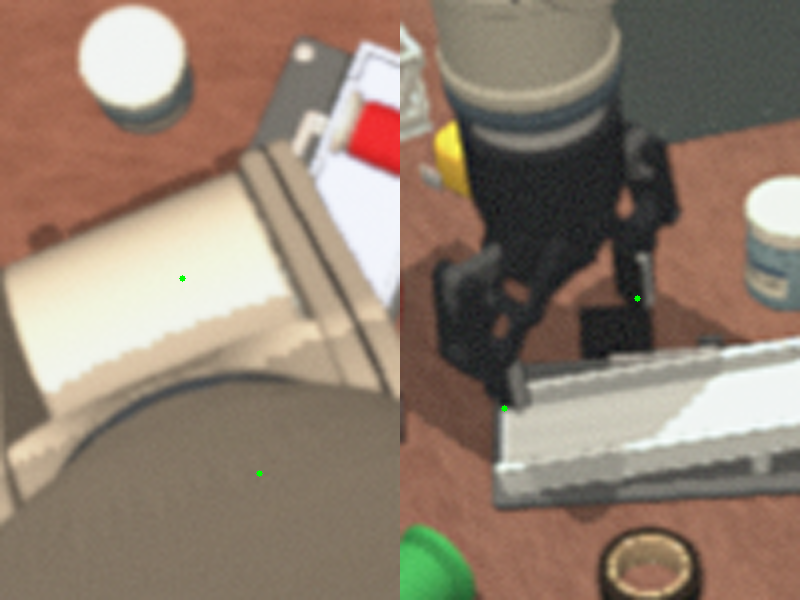

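In the scene half, the fingertips are where predicted: key finger bottom at about (640,303) over the black key, catch finger bottom at about (508,405) over the runway's lower end. Both are within about 2 mm. Now I press.

Run:
```python
from bench import r
from h import *
f=int(np.load("flip.npy"))
p,*_=pose(42,flip=f);r.line_to(p,40)
s=r.state();print(s["force"],s["position"]-p)
p,*_=pose(29,flip=f);h=r.line_to(p,40,max_force=15)
s=r.state();print(h,s["time_s"],s["force"],"edge z",29+s["position"][2]-p[2])
r.wait(1.5);s=r.state();print(s["force"],"edge z",29+s["position"][2]-p[2])
c=r.read_camera("scene");cv2.imwrite("pics/press.png",cv2.resize(c["img"][140:270,240:400,::-1],(738,600),interpolation=cv2.INTER_CUBIC))
```

```text
[7.27333309e-05 7.46791651e-01 4.95547666e-02] [-0.2499019  -0.10358289 -0.31440629]
True 3.675 [-6.16978124 -0.40976693 18.70179837] edge z 30.502958902844984
[-4.41769565 -0.46606062 13.96228279] edge z 30.729750341714894
```

View pics/press.png

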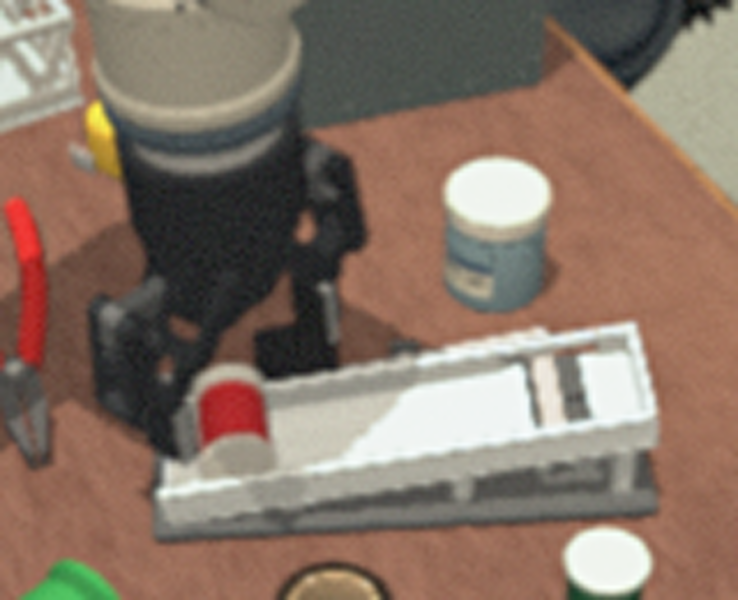

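The spool has popped out and rests against the catch finger at crop (230,415). The tongue is up in the nest slot at (548,385), and the 14 N force is consistent with the key on its stop. I'll check that it is at rest, then hand in.

Run:
```python
from bench import r
from h import *
for i in range(3):
    c=r.read_camera("scene");v=cv2.cvtColor(c["img"],cv2.COLOR_RGB2HSV)
    m=((v[...,0]<8)|(v[...,0]>172))&(v[...,1]>190)&(v[...,2]>80);m[:215]=0;m[250:]=0;m[:,:275]=0;m[:,310:]=0
    y,x=np.nonzero(m);w=plane(c,[[x.mean(),y.mean()]],42)-[q[0],q[1],0]
    print((x.mean(),y.mean()),"stand",Ro.from_euler("z",-q[2]).apply(w).round(1),r.state()["force"][2]);r.wait(.4)
print(r.close_job())
```

```text
(np.float64(289.5833333333333), np.float64(228.53125)) stand [[-78.1   6.   42. ]] 14.776771872313441
(np.float64(289.8695652173913), np.float64(228.6195652173913)) stand [[-77.5   5.7  42. ]] 14.43549340234139
(np.float64(289.51612903225805), np.float64(228.46236559139786)) stand [[-78.2   6.2  42. ]] 15.013343926258276
the job is handed in; nothing more can be done
None
```

The job is handed in: the key is held down at about 14 N, consistent with its stop, and the spool rests against the other finger at stand x ≈ -78 mm, steady over three checks; no verdict was returned.

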